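# Load a pine block past the pawl of a drilling jig

### The job

Load the small pine block into the wooden drilling jig: lay it flat on the jig's open infeed end, lined up with the channel, and let go of it; then push it along the channel, without lifting it, past the sprung steel pawl until it is fully home against the end stop and the pawl has snapped back behind it. Only then swing the hold-down bar square across the block, and leave the other things on the bench alone.

Things in the scene. Friction and masses are not known exactly. Their poses are not given: they have to be found in the camera images.
- pine_block: Pale pine block, 45 x 100 x 18 mm, about 0.08 kg, loose on the bench. Origin: centre of its underside; its long side is its y axis, z up. Its ends are alike. It lies in the left or the right of two places on the bench in front of the jig; the sanding block has the other.
- jig: Wooden drilling jig, fixed; place and yaw vary. Plywood base 320 x 136 x 12 mm, x = -165 to +155. Origin: underside of the base, under the channel's middle line; x is the feed direction, y to its left, z up. Channel 49 mm wide, from x = -45 to the end stop's face at x = +130; floor z = 12 mm. Its rails are 16 mm wide, 8 mm high (top z = 20); the end stop is 16 mm high.
- infeed (a point): Point on the bare infeed end of the jig, at jig (-105, 0, 12) mm: the middle of the block's underside when laid there. Axes as the jig's. The base is bare from x = -165 to -75 mm; then 8 mm high wooden cheeks narrow the mouth from 85 mm wide at x = -75 to 49 mm at x = -45.
- home (a point): Point on the channel floor, at jig (+80, 0, 12) mm: the middle of the block's underside when fully home; its tail is then at x = +30 mm. Axes as the jig's.
- pawl (a joint): Pawl angle, rad: 0 = at rest, leaning into the channel; 0.35 to 0.4 = pushed aside by a passing block; 0.46 at most. Sprung steel bar 8 mm wide, top at z = 21 mm, pivoted at jig (-22, -31) mm in the gap of the right rail. A block moving to the stop pushes it aside with 2 to 5 N; when the tail is past about x = +27 mm it springs back and stops any return.
- pawl_tip (a point): Centre of the pawl's rounded tip (radius 4 mm), 47 mm from the pivot, 5 mm above the channel floor; at rest at jig (+21, -13) mm. It blocks a block that slides back about 5 mm from home. Anything that stands low in the channel behind the block holds the pawl open.
- hold_down (a joint): Hold-down bar angle, rad: 0 = square across the channel (end of travel), grows as it swings away towards the end stop; starts at 1.2 to 1.7, at most 1.75. Stays where left (about 0.7 N at the knob moves it). Steel bar 16 mm wide that turns level about a post at jig (+75, +53) mm; underside z = 33 mm, 3 mm over the top of a block flat in the channel; top z = 41 mm.
- hold_knob (a point): On the axis of the upright round black knob on the free end of the hold-down bar, 60 mm from its pivot: 12 mm in diameter, from z = 41 to 67 mm; this point is at z = 54 mm. Can be pinched from above or pushed round. At angle a it is at jig (75 + 60 sin a, 53 - 60 cos a) mm.
- hold_pivot (a point): On the pivot axis of the hold-down bar, at the height of hold_knob.
- sanding_block: Cork sanding block, 62 x 112 x 29 mm, bigger and darker than the pine block; loose bystander, too wide for the channel. Origin: centre of its underside.
- tape_measure: Tape measure, 39 x 84 x 64 mm, loose bystander beyond the infeed end of the jig. Origin: centre of its underside.
- masking_tape: Roll of masking tape lying flat, 100 mm across, 25 mm high, loose bystander behind the jig. Origin: centre of its underside.
Things that resemble listed ones, but are neither listed nor needed, are in the scene too. There is more than one size of the pine_block; the job needs the smallest.

How it is judged:
On the way, in this order (a step that is already met when the one before it is completed fails the run):
1. the pine block lies flat on the infeed end, lined up with the channel and let go, not yet at the pawl (x of pine_block in the frame of jig between -0.17 and -0.06 m and y of pine_block in the frame of jig between -0.025 and 0.025 m and z of pine_block in the frame of jig between 0.008 and 0.0165 m and angle between pine_block's own z axis and vertical below 0.12 rad and angle between the y axis of pine_block and the x axis of jig, either way round below 0.4 rad and contact force between the fingers and pine_block below 0.3 N), for 0.1 s.
2. the block, flat in the channel, holds the pawl pushed aside (x of pine_block in the frame of jig between -0.04 and 0.08 m and y of pine_block in the frame of jig between -0.008 and 0.008 m and z of pine_block in the frame of jig between 0.008 and 0.0165 m and angle between pine_block's own z axis and vertical below 0.12 rad and value of joint pawl above 0.2 rad and contact force between pawl and pine_block above 0.3 N), for 0.05 s.
3. the block is home against the end stop, the pawl has snapped back behind it, and the hold-down bar is still open (x of pine_block in the frame of jig between 0.074 and 0.086 m and y of pine_block in the frame of jig between -0.006 and 0.006 m and z of pine_block in the frame of jig between 0.008 and 0.0165 m and angle between pine_block's own z axis and vertical below 0.12 rad and angle between the y axis of pine_block and the x axis of jig, either way round below 0.1 rad and value of joint pawl below 0.08 rad and value of joint hold_down above 0.6 rad), for 0.1 s.
At the end, for the whole second after the job is handed in: The pine block lies flat and at rest in the channel within 6 mm of the end stop (the play the pawl leaves it), the pawl is back at rest behind it (within 0.08 rad), the hold-down bar is within 0.2 rad of square across it (x of pine_block in the frame of jig between 0.074 and 0.086 m and y of pine_block in the frame of jig between -0.006 and 0.006 m and z of pine_block in the frame of jig between 0.008 and 0.0165 m and angle between pine_block's own z axis and vertical below 0.12 rad and angle between the y axis of pine_block and the x axis of jig, either way round below 0.1 rad and value of joint pawl below 0.08 rad and value of joint hold_down below 0.2 rad and linear speed of pine_block below 0.01 m/s); the robot touches nothing.
It fails at once if the sanding block is moved by more than 30 mm (distance of sanding_block from where it was at the start of the episode above 0.03 m).
It fails at once if the tape measure is moved by more than 30 mm (distance of tape_measure from where it was at the start of the episode above 0.03 m).
It fails at once if the masking tape is moved by more than 30 mm (distance of masking_tape from where it was at the start of the episode above 0.03 m).
It fails at once if the block is lifted out of the channel once it is in it (x of pine_block in the frame of jig between -0.02 and 0.12 m and y of pine_block in the frame of jig between -0.02 and 0.02 m and z of pine_block in the frame of jig between 0.022 and 0.035 m).
It also fails if it takes over 64 s, if anything falls off the work surface, if the arm or the gripper's body presses on something with over 40 N, if the wrist force passes 120 N, or if a joint passes its speed limit or range.

### The arm

A 6-joint arm with a two-finger parallel gripper is mounted at the origin on a cart in front of the work surface, level with it; the furniture and walls round the work are solid. World frame = base frame: x ahead of the robot, y to its left, z up, the work surface at z = 0. Lengths are in m, angles in rad, forces in N, time in s.
With the tool pointing down it reaches from about 0.35 to 0.975 m from the base axis. Payload 4.9 kg.
Tool frame: the origin (TCP) lies at the very end of the fingers, on their centre line; the grasp point (between the pads) lies 19 mm behind it; z points along the fingers, y is the line along which they close (so a half turn about z gives the same grasp; the last joint's range is limited). The gripper opens to 85 mm and grips with 20 to 120 N. Pads are 22 mm wide; open, the fingers measure 114 mm over their backs; the gripper's body (76 mm by 85 mm) begins 54 mm behind the grasp point. The pads swing forward as they close: fully open they stand 13 mm farther back than shut.
Start: joints at [-0.119, 0.053, 1.613, -0, 1.476, -0.119], TCP at [0.625, 0, 0.207] pointing down, gripper open.
Joint ranges: [-3.01, 3.01], [-1.01, 2.22], [0.06, 2.58], [-1.02, 4.17], [0.09, 2.62], [-3.14, 3.14]. Speed limits (rad/s): [2.57, 2.57, 3.14, 3.14, 3.14, 3.14].

### API

Orientations are given as a unit quaternion [w, x, y, z].
In Python, from plant import manip, vision, order gives the robot as it stands.
- The arm moves only by the tool play_rows, never from a script. Its argument "steps" is a list that holds one entry, the list of rows, each a list of 6 numbers: the shift along the tool's x, y, z in mm, then the turn, a rotation vector about the tool's x, y, z in degrees. A call has 1 to 12 rows; each row is the pose to reach, as a shift and turn from the pose commanded when the call began, along the tool's axes at that moment; what a row does not reach only later rows make up. A row lasts 1/12 s, in which the tool goes at most 41.7 mm and 7.16 degrees, less where a joint would pass 70% of its speed; a pose out of reach is approached as far as the arm can. A call with a gripper value outside its range is refused whole. "claw" is the gripper's target within -1 to 1 (fully open at 1, half-way at 0, shut at -1), set as the call begins (left out, the last holds). The fingers move at their own pace and stop on an object; the grip force is fixed at half the most. Time passes only in rows, so rows that repeat a pose let the fingers close. It gives the time, the measured TCP pose, the force, the opening and the grip force at its end, in the units of the state.
- manip.state(): the state, without advancing time (a new reading comes with each control period).
- vision.grab_frame(name): name is "scene" or "side" or "wrist"; returns (picture, depth): 400x640x3 uint8, blue, green, red; 400x640 float32, m along the optical axis (not along the pixel's ray), 0 where there is no reading.
- vision.camera_info(name): a dict with "K" (3x3 intrinsics, pixels), "eye" and "orientation" of the camera in the world; the wrist camera has in their place "T_tool_cam" (4x4, takes a point from camera to tool coordinates, whose origin is the TCP and whose axes are the flange's). Camera axes: x right, y down, z forward; pixel columns grow to the right and rows downward; lengths in m; the calibration is good to about 2 mm. A picture is of the moment at which its call begins: read the wrist's pose just before it. camera_info takes no time and is no camera call.
- order.job_done(): hands the job in; it is judged then, once.
The state is a dict: "time": time; "joint_pos": joint angles; "joint_vel": joint speeds; "joint_efforts": joint torques, N m; "tool_pos": TCP position; "tool_rot": TCP orientation; "contact_force": force on the tool from outside, world axes, zero at the start; "ft_torque": the same for the moment, N m; "gripper_width": opening from 0.0 (shut) to 1.0 (fully open); "grasp_force": force on a finger pad.
Only numpy, scipy, OpenCV 4.12 (cv2) and the standard library are available. Lean on these libraries where they do the work, as an engineer would, in place of code of your own. Each camera call takes 0.05 s, during which the arm holds its last target. There are 200 camera calls.

## Working session

There is one attempt and no reset: what is moved stays moved. The work goes in short steps, Python scripts to look and compute and a tool call to move; the robot and the scene stay as the last step left them, time stands still between calls to the robot, and variables do not carry over. Pictures are saved under pics/ and viewed, at most 10 in all, crops included, and the job is handed in when it is done.

Besides the shell and the picture viewer there is one more tool, called after "Emit:" as name([rows], argument=value, ...), one row to a line, values as JSON. play_rows: Moves the arm, as the interface text tells. Its arguments: {"type":"object","properties":{"steps":{"type":"array"},"claw":{"type":"number"}},"required":["steps"]}

```bash
ls; mkdir -p pics; python3 - <<'E'
from plant import manip, vision
import cv2, numpy as np
print(manip.state())
for n in ("scene","side"):
    p,d=vision.grab_frame(n); cv2.imwrite(f"pics/{n}0.png",p); np.save(f"pics/{n}0.npy",d)
    print(n,vision.camera_info(n))
print(vision.camera_info("wrist"))
E
```

```text
pics
{'time': 0.0, 'joint_pos': array([-1.18985024e-01,  5.33543123e-02,  1.61430052e+00,  1.11300537e-05,
        1.47599320e+00, -1.19001637e-01]), 'joint_vel': array([-0.00032821, -0.00157272,  0.00073708,  0.00073052, -0.00183954,
        0.00066487]), 'joint_efforts': array([ 2.70554956e-04, -3.93670499e+01, -3.70175600e+01, -1.62778279e-04,
        6.93513779e-03, -6.06393527e-06]), 'tool_pos': array([6.24327468e-01, 9.35638883e-05, 2.06060752e-01]), 'tool_rot': array([-8.11236902e-04,  7.07100911e-01,  7.07111905e-01, -6.30924882e-04]), 'contact_force': array([-0.30792857, -0.04755545,  0.04465132]), 'ft_torque': array([0.06892916, 0.03136161, 0.02261902]), 'grasp_force': 0.0, 'gripper_width': 0.999211567113785}
scene {'K': array([[432.09693434,   0.        , 321.22949691],
       [  0.        , 432.09693434, 204.66046718],
       [  0.        ,   0.        ,   1.        ]]), 'eye': array([-0.10642033, -0.95154829,  0.94944076]), 'orientation': array([-0.39904549,  0.85505731, -0.29874361,  0.14280037])}
side {'K': array([[429.81467245,   0.        , 322.58296825],
       [  0.        , 429.81467245, 202.98136767],
       [  0.        ,   0.        ,   1.        ]]), 'eye': array([0.25453549, 1.06105431, 0.76990365]), 'orientation': array([ 0.05963353, -0.10600434,  0.85822568, -0.4986538 ])}
{'K': array([[349.5183278 ,   0.        , 316.98982095],
       [  0.        , 349.5183278 , 205.27963685],
       [  0.        ,   0.        ,   1.        ]]), 'T_tool_cam': array([[ 3.02236450e-04, -9.65481258e-01, -2.60472357e-01,
         6.54363452e-02],
       [ 9.99999950e-01,  2.66785381e-04,  1.71458308e-04,
         3.01715968e-04],
       [-9.60495661e-05, -2.60472395e-01,  9.65481290e-01,
        -1.67619971e-01],
       [ 0.00000000e+00,  0.00000000e+00,  0.00000000e+00,
         1.00000000e+00]])}
```

View pics/scene0.png

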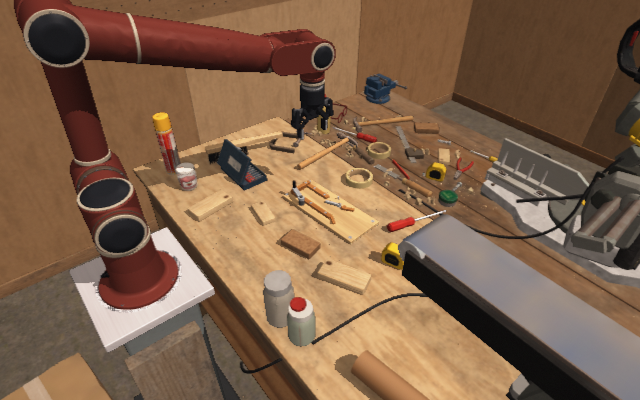

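View pics/side0.png

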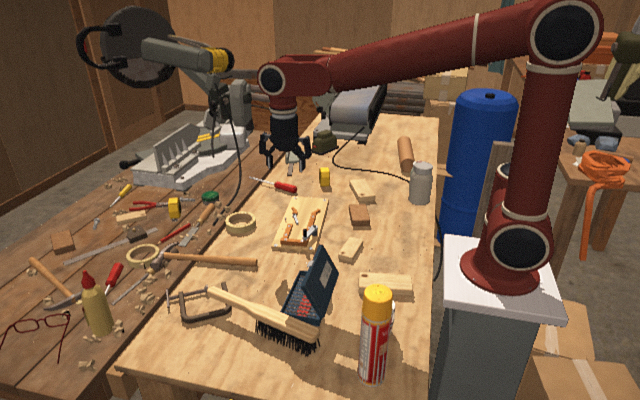

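The scene view shows the jig at (335,207), with its infeed end towards (355,230) and its hold-down bar at (300,187). The small pine block is at (262,212), the cork block at (300,243) and the tape measure at (393,255). The larger pine pieces at (210,206) and (343,276) are decoys. The side view agrees: jig (302,222), pine block (350,249), cork block (359,215).

```bash
cat > h.py <<'E'
import numpy as np, cv2
from scipy.spatial.transform import Rotation as R
from plant import manip, vision
def rot(q): return R.from_quat([q[1],q[2],q[3],q[0]]).as_matrix()
def cam(n,st=None):
    c=vision.camera_info(n)
    if n!="wrist": return c["K"],rot(c["orientation"]),np.array(c["eye"])
    st=st or manip.state(); T=c["T_tool_cam"]; Q=rot(st["tool_rot"])
    return c["K"],Q@T[:3,:3],Q@T[:3,3]+st["tool_pos"]
def ray(C,uv,z):
    K,Rm,e=C; uv=np.atleast_2d(uv).astype(float)
    d=(Rm@np.linalg.inv(K)@np.c_[uv,np.ones(len(uv))].T).T
    return e+d*((z-e[2])/d[:,2])[:,None]
def proj(C,P):
    K,Rm,e=C; q=(K@Rm.T@(np.atleast_2d(P)-e).T).T; return q[:,:2]/q[:,2:]
E
python3 - <<'E'
from h import *
C=cam("scene");d=np.load("pics/scene0.npy");S=cam("side")
for nm,uv,z in [("pine",(262,212),.018),("sand",(300,243),.029),("jigin",(360,228),.012),("jigstop",(303,187),.028),("tape",(393,255),.06),("roll",(358,177),.02),("dec1",(210,206),.02),("dec2",(343,276),.02)]:
    p=ray(C,uv,z)[0]; print(nm,p.round(3),"depth",d[uv[1],uv[0]])
for nm,uv in [("pine",(350,249)),("sand",(359,215)),("stopcorner",(272,248))]: print(nm,ray(S,uv,.018).round(3))
K,Rm,e=cam("wrist"); print(ray((K,Rm,e),[[0,0],[640,0],[640,400],[0,400],[320,200]],0).round(3))
E
```

```text
pine [0.418 0.008 0.018] depth 1.4179535
sand [ 0.425 -0.195  0.029] depth 1.3003384
jigin [ 0.624 -0.245  0.012] depth 1.3757935
jigstop [0.598 0.022 0.028] depth 1.5282
tape [ 0.584 -0.421  0.06 ] depth 1.2347083
roll [ 0.797 -0.046  0.02 ] depth 1.6043192
dec1 [0.298 0.139 0.02 ] depth 1.4288971
dec2 [ 0.447 -0.367  0.02 ] depth 1.2015028
pine [[0.425 0.029 0.018]]
sand [[ 0.432 -0.169  0.018]]
stopcorner [[0.651 0.082 0.018]]
[[ 0.321  0.168  0.   ]
 [ 0.933  0.168  0.   ]
 [ 1.045 -0.297  0.   ]
 [ 0.21  -0.299  0.   ]
 [ 0.628 -0.029  0.   ]]
```

```bash
python3 - <<'E'
from h import *
st=manip.state(); p,d=vision.grab_frame("wrist"); cv2.imwrite("pics/w0.png",p); np.save("pics/w0.npy",d)
E
```

```text
(no output)
```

View pics/w0.png

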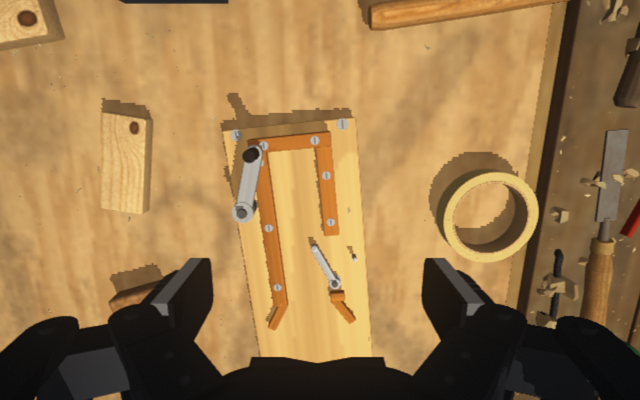

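The wrist view shows the jig upright in the picture. Base corners are near (222,130) and (355,118), the end stop near (290,142), the pawl at (325,268), and the hold-down knob at (251,155) with its pivot at (243,212). The small pine block lies at (125,162).

```bash
python3 - <<'E'
from h import *
st=manip.state(); C=cam("wrist",st); K,Rm,e=C
d=np.load("pics/w0.npy"); p=cv2.imread("pics/w0.png")
v,u=np.mgrid[:400,:640]
c=np.stack([(u-K[0,2])/K[0,0]*d,(v-K[1,2])/K[1,1]*d,d],-1); W=c@Rm.T+e; z=W[...,2]
print("bench z",np.median(z[60:100,170:210]),"std",z[60:100,170:210].std(),"pine",np.median(z[150:190,112:135]),"base",np.median(z[160:220,275:305]))
def comp(lo,hi,box):
    m=((z>lo)&(z<hi)&(d>0)).astype(np.uint8); k=np.zeros_like(m);k[box[1]:box[3],box[0]:box[2]]=1; m&=k
    n,l,s,_=cv2.connectedComponentsWithStats(m); i=1+s[1:,4].argmax(); return l==i
m=comp(.013,.024,(80,90,170,230)); 
cn=max(cv2.findContours(m.astype(np.uint8),0,2)[0],key=cv2.contourArea)[:,0]
r=cv2.minAreaRect((ray(C,cn,.018)[:,:2]*1000).astype(np.float32)); print("pine",r,cv2.boxPoints(r).round(1).tolist())
b=comp(.006,.06,(200,100,400,355)); ys=range(150,240,4)
L=np.array([[np.where(b[y])[0].min(),y] for y in ys]);Rr=np.array([[np.where(b[y])[0].max()+1,y] for y in ys])
T=np.array([[x,np.where(b[:,x])[0].min()] for x in range(245,345,4)])
for nm,q in (("L",L),("R",Rr),("T",T)):
    P=(ray(C,q,.012)[:,:2]*1000).astype(np.float32); f=cv2.fitLine(P,cv2.DIST_HUBER,0,.01,.01).ravel(); 
    n=np.array([-f[1],f[0]]); res=(P-f[2:])@n
    print(nm,f.round(4),"ang",np.degrees(np.arctan2(f[1],f[0])).round(2),"res",np.abs(res).max().round(1))
for nm,uv,h in [("knobtop",(251,154),.067),("pivot",(243,211),.054),("pawlpiv",(336,285),.021)]: print(nm,ray(C,uv,h).round(4),z[uv[1],uv[0]].round(3))
E
```

```text
bench z 0.0011913859676987437 std 0.024617403809109168 pine 0.019252132434380037 base 0.013375510304175664
pine ((426.136474609375, 12.319358825683594), (100.30931091308594, 47.228607177734375), 80.67440795898438) [[394.70001220703125, -33.29999923706055], [441.29998779296875, -41.0], [457.6000061035156, 58.0], [411.0, 65.5999984741211]]
L [ 9.920000e-02 -9.951000e-01  5.342512e+02 -1.795830e+01] ang -84.31 res 4.3
R [ 9.730000e-02 -9.953000e-01  6.707671e+02 -1.786070e+01] ang -84.42 res 0.5
T [9.949000e-01 1.010000e-01 5.981698e+02 5.356140e+01] ang 5.8 res 0.5
knobtop [[0.5668 0.0292 0.067 ]] 0.067
pivot [[ 0.5541 -0.0264  0.054 ]] 0.048
pawlpiv [[ 0.6457 -0.1216  0.021 ]] 0.025
```

Emit:
play_rows([
  [[2,-30,10,0,0,2],[4,-65,20,0,0,4],[6,-100,30,0,0,6],[8,-135,50,0,0,8],[10,-170,70,0,0,9.3],[12,-198,90,0,0,9.3],[12,-198,110,0,0,9.3],[12,-198,130,0,0,9.3],[12,-198,150,0,0,9.3],[12,-198,150,0,0,9.3],[12,-198,150,0,0,9.3]],
], claw=1)

```text
time: 1.07
tool_pos: [0.4258, 0.0122, 0.0563]
tool_rot: [-0.001, 0.762, 0.647, -0.001]
contact_force: [-1.0, 0.4, -0.2]
gripper_width: 0.996
grasp_force: 0.0
```

Emit:
play_rows([
  [[0,0,15,0,0,0],[0,0,30,0,0,0],[0,0,42,0,0,0],[0,0,50,0,0,0],[0,0,55,0,0,0],[0,0,55,0,0,0]],
])

```text
time: 1.57
tool_pos: [0.427, 0.012, 0.0023]
tool_rot: [-0.0, 0.762, 0.647, -0.0]
contact_force: [0.4, -0.3, 0.4]
gripper_width: 0.996
grasp_force: 0.0
```

Emit:
play_rows([
  [[0,0,0,0,0,0],[0,0,0,0,0,0],[0,0,0,0,0,0],[0,0,0,0,0,0],[0,0,0,0,0,0],[0,0,0,0,0,0],[0,0,0,0,0,0],[0,0,0,0,0,0],[0,0,0,0,0,0],[0,0,0,0,0,0]],
], claw=-1)

```text
time: 2.4
tool_pos: [0.4269, 0.012, 0.0023]
tool_rot: [-0.0, 0.762, 0.647, -0.0]
contact_force: [-0.4, 0.2, 0.1]
gripper_width: 0.0
grasp_force: 0.0
```

Emit:
play_rows([
  [[0,0,-20,0,0,0],[0,0,-50,0,0,0],[0,0,-80,0,0,0],[0,0,-110,0,0,0],[0,0,-130,0,0,0],[0,0,-130,0,0,0],[0,0,-130,0,0,0]],
])

```text
time: 2.98
tool_pos: [0.428, 0.0119, 0.1337]
tool_rot: [0.001, 0.762, 0.647, 0.001]
contact_force: [0.1, 0.5, -0.5]
gripper_width: 0.001
grasp_force: 0.0
```

```bash
python3 - <<'E'
from h import *
st=manip.state(); p,d=vision.grab_frame("wrist"); s,_=vision.grab_frame("scene"); s2,_=vision.grab_frame("side")
cv2.imwrite("pics/w1.png",p); np.save("pics/w1.npy",d); np.save("pics/w1p.npy",np.r_[st["tool_pos"],st["tool_rot"]])
a=cv2.resize(s[150:280,180:360],None,fx=2.2,fy=2.2); b=cv2.resize(s2[180:310,260:440],None,fx=2.2,fy=2.2)
out=np.vstack([cv2.resize(p,(480,300)),cv2.resize(np.hstack([a,b]),(480,174))]); cv2.imwrite("pics/m1.png",out); print(st["tool_pos"],st["gripper_width"])
E
```

```text
[0.42796936 0.01186887 0.13368964] 0.0010251390830044661
```

View pics/m1.png

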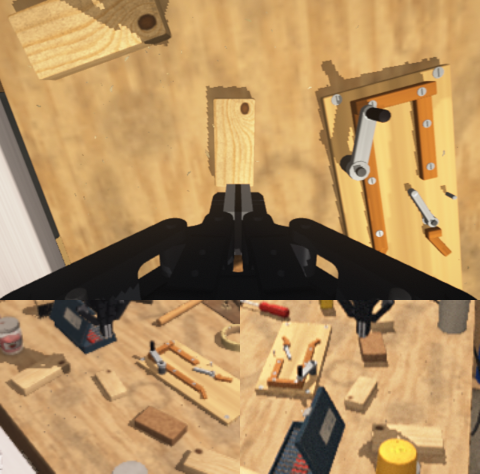

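The composite shows the fingers shut and empty. The pine block is still on the bench, ahead of the fingers at about (233,140) in the wrist part. It seems unmoved in the scene and side crops, so I'll measure again.

```bash
cat >> h.py <<'E'
def cloud(C,d):
    K,Rm,e=C; v,u=np.mgrid[:400,:640]
    return np.stack([(u-K[0,2])/K[0,0]*d,(v-K[1,2])/K[1,1]*d,d],-1)@Rm.T+e
def rect(C,d,lo,hi,box,h):
    z=cloud(C,d)[...,2]; m=((z>lo)&(z<hi)&(d>0)); k=np.zeros_like(m);k[box[1]:box[3],box[0]:box[2]]=1
    n,l,s,_=cv2.connectedComponentsWithStats((m&k).astype(np.uint8)); i=1+s[1:,4].argmax()
    cn=max(cv2.findContours((l==i).astype(np.uint8),0,2)[0],key=cv2.contourArea)[:,0]
    P=(ray(C,cn,h)[:,:2]*1000).astype(np.float32); r=cv2.minAreaRect(P); return r,cv2.boxPoints(r).round(1).tolist(),s[i]
E
python3 - <<'E'
from h import *
a=np.load("pics/w1p.npy"); C=cam("wrist",dict(tool_pos=a[:3],tool_rot=a[3:])); d=np.load("pics/w1.npy")
print("below TCP px",proj(C,[[.428,.0119,.018],[.428,.0119,.1337]]).round())
z=cloud(C,d)[...,2]; print("z bench",np.median(z[100:200,180:250]),"block",np.median(z[150:220,295:325]))
print(rect(C,d,.013,.026,(250,90,380,245),.018))
S,Q=cam("scene"),cam("side")
for cc,n,box in ((S,"scene",(235,185,285,240)),(Q,"side",(325,225,375,270))):
    dd=np.load(f"pics/{n}0.npy"); z=cloud(cc,dd)[...,2]; print(n,"bench",np.median(z[box[1]:box[3],box[0]:box[2]]))
    print(rect(cc,dd,.012,.026,box,.018))
    _,d2=vision.grab_frame(n); print("now",rect(cc,d2,.012,.026,box,.018))
E
```

```text
below TCP px [[316. 193.]
 [316. 243.]]
z bench 0.0011034974930254626 block 0.01910949829572342
(((424.7276306152344, 14.698219299316406), (95.8591537475586, 44.90009307861328), 80.57939910888672), [[394.70001220703125, -28.899999618530273], [439.0, -36.29999923706055], [454.70001220703125, 58.29999923706055], [410.3999938964844, 65.69999694824219]], array([ 284,  131,   56,  114, 6156], dtype=int32))
scene bench 0.0006598820861449806
(((422.1491394042969, 8.45330810546875), (106.34605407714844, 47.35844802856445), 80.44532012939453), [[390.0, -40.099998474121094], [436.70001220703125, -47.900001525878906], [454.29998779296875, 57.0], [407.6000061035156, 64.80000305175781]], array([252, 201,  24,  22, 298], dtype=int32))
now (((422.6220397949219, 8.48910903930664), (106.11846160888672, 46.4376335144043), 80.44532012939453), [[390.8999938964844, -40.0], [436.70001220703125, -47.70000076293945], [454.29998779296875, 57.0], [408.5, 64.69999694824219]], array([252, 201,  24,  23, 292], dtype=int32))
side bench 0.0015765639829838918
(((424.9250793457031, 18.298717498779297), (107.61119079589844, 46.71135711669922), 80.7912826538086), [[393.29998779296875, -31.100000381469727], [439.3999938964844, -38.599998474121094], [456.6000061035156, 67.69999694824219], [410.5, 75.0999984741211]], array([338, 236,  25,  23, 327], dtype=int32))
now (((425.01751708984375, 18.868778228759766), (108.76619720458984, 46.71135711669922), 80.7912826538086), [[393.29998779296875, -31.100000381469727], [439.3999938964844, -38.599998474121094], [456.79998779296875, 68.80000305175781], [410.70001220703125, 76.30000305175781]], array([338, 236,  25,  23, 323], dtype=int32))
```

```bash
python3 - <<'E'
from h import *
a=np.load("pics/w1p.npy"); C=cam("wrist",dict(tool_pos=a[:3],tool_rot=a[3:])); d=np.load("pics/w1.npy")
W=cloud(C,d); p=cv2.imread("pics/w1.png")
for v in range(225,330,8): print(v,d[v,300:336:7].round(3),W[v,317].round(3), p[v,300],p[v,317])
cv2.imwrite("pics/w1c.png",cv2.resize(p[180:400,200:440],None,fx=2.4,fy=2.4,interpolation=2))
E
```

```text
225 [0.297 0.297 0.297 0.296 0.297 0.296] [ 0.424 -0.016  0.019] [112 180 226] [133 209 242]
233 [0.299 0.298 0.298 0.299 0.299 0.298] [ 0.423 -0.023  0.019] [116 185 229] [133 210 244]
241 [0.299 0.3   0.298 0.301 0.301 0.301] [ 0.422 -0.031  0.018] [119 189 232] [128 203 241]
249 [0.322 0.144 0.144 0.142 0.144 0.322] [0.43  0.023 0.168] [119 183 228] [25 35 45]
257 [0.136 0.135 0.135 0.135 0.136 0.145] [0.43  0.022 0.175] [59 67 77] [23 32 41]
265 [0.129 0.128 0.128 0.13  0.128 0.139] [0.43  0.022 0.183] [78 85 92] [23 31 40]
273 [0.123 0.122 0.122 0.121 0.122 0.122] [0.43  0.023 0.19 ] [79 85 92] [22 29 37]
281 [0.117 0.116 0.118 0.117 0.116 0.117] [0.43  0.022 0.195] [72 78 84] [22 28 34]
289 [0.108 0.109 0.117 0.116 0.109 0.107] [0.429 0.02  0.196] [21 27 32] [30 33 38]
297 [0.105 0.104 0.118 0.117 0.106 0.104] [0.429 0.017 0.196] [22 26 30] [30 32 37]
305 [0.1   0.101 0.117 0.118 0.1   0.099] [0.429 0.014 0.196] [21 24 27] [28 30 35]
313 [0.097 0.101 0.119 0.118 0.097 0.096] [0.428 0.011 0.196] [20 21 25] [27 29 33]
321 [0.086 0.108 0.12  0.119 0.096 0.084] [0.427 0.008 0.196] [18 20 23] [26 27 31]
329 [0.087 0.107 0.121 0.121 0.096 0.082] [0.427 0.005 0.196] [17 17 20] [26 26 29]
```

View pics/w1c.png

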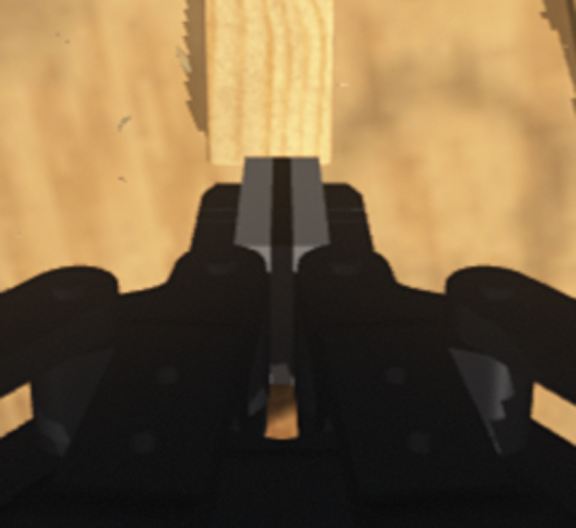

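The crop shows the shut fingertips ending at about row 246 in the wrist picture. Their depth puts that edge about 32 mm above the reported TCP, so the fingers closed over the block's top. I'll check the same edge in the open-gripper picture.

```bash
python3 - <<'E'
from h import *
C=cam("wrist",dict(tool_pos=np.array([.6243,.0001,.2061]),tool_rot=np.array([0,.70710,.70711,0]))); d=np.load("pics/w0.npy"); W=cloud(C,d)
m=(d<.22)&(d>0)
for c in range(186,214,4):
    v=np.where(m[:,c])[0].min(); print(c,v,(W[v+2,c]-[.6243,.0001,.2061]).round(4),d[v+2,c].round(3))
for c in (430,440,450):
    v=np.where(m[:,c])[0].min(); print(c,v,(W[v+2,c]-[.6243,.0001,.2061]).round(4))
E
```

```text
186 262 [-0.0486  0.0102  0.0472] 0.131
190 258 [-0.0479  0.0108  0.0448] 0.133
194 258 [-0.0468  0.0104  0.0438] 0.134
198 258 [-0.0449  0.0108  0.0448] 0.133
202 258 [-0.0434  0.0107  0.0445] 0.133
206 258 [-0.0426  0.0098  0.0426] 0.135
210 264 [-0.0425  0.0055  0.0387] 0.14
430 258 [0.0435 0.0106 0.0443]
440 258 [0.0474 0.0105 0.0441]
450 265 [0.0487 0.0108 0.0509]
```

Emit:
play_rows([
  [[0,0,0,0,0,0],[0,0,0,0,0,0],[0,0,0,0,0,0],[0,0,0,0,0,0],[0,0,20,0,0,0],[0,0,50,0,0,0],[0,0,80,0,0,0],[0,0,105,0,0,0],[0,0,125,0,0,0],[0,0,140,0,0,0],[0,0,150,0,0,0],[0,0,150,0,0,0]],
], claw=1)

```text
time: 4.23
tool_pos: [0.425, 0.0123, -0.0199]
tool_rot: [-0.002, 0.762, 0.647, -0.002]
contact_force: [-0.2, -0.6, -0.3]
gripper_width: 1.0
grasp_force: 0.0
```

Emit:
play_rows([
  [[0,0,4,0,0,0],[0,0,8,0,0,0],[0,0,12,0,0,0],[0,0,15,0,0,0],[0,0,15,0,0,0]],
])

```text
time: 4.65
tool_pos: [0.4269, 0.012, -0.0329]
tool_rot: [-0.0, 0.762, 0.647, -0.0]
contact_force: [-0.7, 0.9, 0.7]
gripper_width: 0.999
grasp_force: 0.0
```

Emit:
play_rows([
  [[0,0,0,0,0,0],[0,0,0,0,0,0],[0,0,0,0,0,0],[0,0,0,0,0,0],[0,0,0,0,0,0],[0,0,0,0,0,0],[0,0,0,0,0,0],[0,0,0,0,0,0]],
], claw=-1)

```text
time: 5.32
tool_pos: [0.4318, 0.0113, -0.0261]
tool_rot: [0.002, 0.762, 0.648, 0.002]
contact_force: [-9.0, 1.3, 35.4]
gripper_width: 0.511
grasp_force: 74.0
```

Emit:
play_rows([
  [[0,0,-10,0,0,0],[0,0,-30,0,0,0],[0,0,-60,0,0,0],[0,0,-90,0,0,0],[0,0,-110,0,0,0],[0,0,-110,0,0,0],[0,0,-110,0,0,0]],
])

```text
time: 5.9
tool_pos: [0.428, 0.0119, 0.0785]
tool_rot: [0.001, 0.762, 0.647, 0.001]
contact_force: [-0.3, -0.9, -0.8]
gripper_width: 0.514
grasp_force: 62.0
```

Emit:
play_rows([
  [[-12,14,0,0,0,-1],[-30,37,0,0,0,-3],[-50,62,0,0,0,-5],[-70,87,0,0,0,-7],[-90,112,0,0,0,-9],[-110,137,0,0,0,-11],[-130,162,0,0,0,-13],[-150,186,0,0,0,-15],[-168,208,0,0,0,-15],[-183,226,0,0,0,-15],[-183,226,0,0,0,-15],[-183,226,0,0,0,-15]],
])

```text
time: 6.9
tool_pos: [0.6192, -0.2052, 0.0742]
tool_rot: [-0.002, 0.672, 0.741, -0.001]
contact_force: [0.2, -0.4, -2.2]
gripper_width: 0.508
grasp_force: 61.9
```

```bash
python3 - <<'E'
from h import *
st=manip.state(); p,d=vision.grab_frame("wrist"); s,_=vision.grab_frame("scene")
np.save("pics/w2.npy",d); np.save("pics/w2p.npy",np.r_[st["tool_pos"],st["tool_rot"]])
print(st["tool_pos"],st["tool_rot"],st["gripper_width"],st["grasp_force"])
cv2.imwrite("pics/w2.png",p)
cv2.imwrite("pics/m2.png",np.vstack([p,cv2.resize(s[120:270,240:480],(640,400))[:, :]])[:, :].copy() if 0 else np.hstack([cv2.resize(p,(480,300)),cv2.resize(s[130:280,260:420],(320,300))]))
E
```

```text
[ 0.61922215 -0.2052336   0.07415215] [-2.29550377e-03  6.71535595e-01  7.40968464e-01 -6.40954398e-04] 0.5078270976065051 61.901196241378784
```

View pics/m2.png

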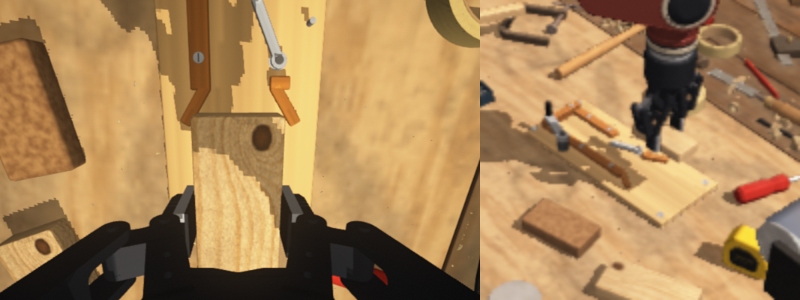

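The wrist part shows the block held square and roughly centred over the infeed end, in front of the cheeks at (193,105) and (287,105). The scene crop agrees. I'll measure its height and offset before lowering.

```bash
cat >> h.py <<'E'
O=np.array([.6107,-.10095]);PH=np.radians(95.65);UX=np.array([np.cos(PH),np.sin(PH)]);UY=np.array([-UX[1],UX[0]])
def tojig(P): P=np.atleast_2d(P); return np.c_[(P[:,:2]-O)@UX,(P[:,:2]-O)@UY,P[:,2:]]*1000
def frj(x,y): return O+UX*x/1000+UY*y/1000
E
python3 - <<'E'
from h import *
a=np.load("pics/w2p.npy"); C=cam("wrist",dict(tool_pos=a[:3],tool_rot=a[3:])); d=np.load("pics/w2.npy"); W=cloud(C,d); z=W[...,2]
top=np.median(z[180:240,290:350]); print("block top z",top, "bottom rel TCP",top-.0012-.018-a[2], "tilt", np.median(z[170:185,270:370]),np.median(z[260:290,280:350]),np.median(z[200:250,262:272]),np.median(z[200:250,360:370]))
r=rect(C,d,top-.008,top+.008,(240,140,395,345),top); print(r)
print("in jig",tojig(np.c_[np.array(r[1])/1000,[0]*4]).round(1).tolist())
# base edges
b=(z>.007)&(z<.04)
for side,xs in (("L",range(170,260)),("R",range(380,470))):
    q=[]
    for v in range(20,140,6):
        c=[u for u in xs if b[v,u]]
        if c: q.append([c[0] if side=="L" else c[-1]+1,v])
    P=tojig(ray(C,q,.012)); print(side,np.median(P[:,1]).round(1),np.polyfit(P[:,0],P[:,1],1).round(4))
E
```

```text
block top z 0.11930867364262718 bottom rel TCP 0.025956525918075152 tilt 0.11934988877566985 0.11933308597443129 0.11953104241241506 0.11918660632923012
(((618.4293823242188, -192.5334930419922), (58.80962371826172, 77.6141357421875), 5.818052291870117), [[585.2000122070312, -156.89999389648438], [593.0999755859375, -234.10000610351562], [651.5999755859375, -228.1999969482422], [643.7000122070312, -150.89999389648438]], array([  240,   152,   155,   193, 23453], dtype=int32))
in jig [[-53.2, 30.9, 0.0], [-130.8, 30.6, 0.0], [-130.7, -28.2, 0.0], [-53.0, -27.9, 0.0]]
L 67.7 [3.20000e-03 6.77439e+01]
R -67.7 [ 3.10000e-03 -6.76897e+01]
```

Emit:
play_rows([
  [[0,1,20,0,0,0],[0,1,40,0,0,0],[0,1,58,0,0,0],[0,1,70,0,0,0],[0,1,78,0,0,0],[0,1,83,0,0,0],[0,1,85,0,0,0],[0,1,85,0,0,0],[0,1,85,0,0,0]],
])

```text
time: 7.75
tool_pos: [0.6222, -0.2053, -0.0066]
tool_rot: [0.001, 0.671, 0.741, 0.0]
contact_force: [0.4, -0.2, -0.5]
gripper_width: 0.513
grasp_force: 62.0
```

Emit:
play_rows([
  [[0,0,3,0,0,0],[0,0,6,0,0,0],[0,0,6,0,0,0],[0,0,6,0,0,0]],
])

```text
time: 8.08
tool_pos: [0.6215, -0.2051, -0.0136]
tool_rot: [0.0, 0.671, 0.741, 0.0]
contact_force: [-0.2, -0.3, -0.9]
gripper_width: 0.513
grasp_force: 61.9
```

Emit:
play_rows([
  [[0,0,0,0,0,0],[0,0,0,0,0,0],[0,0,0,0,0,0],[0,0,0,0,0,0],[0,0,0,0,0,0],[0,0,-10,0,0,0],[0,0,-30,0,0,0],[0,0,-60,0,0,0],[0,0,-90,0,0,0],[0,0,-110,0,0,0],[0,0,-110,0,0,0],[0,0,-110,0,0,0]],
], claw=1)

```text
time: 9.08
tool_pos: [0.6227, -0.2056, 0.099]
tool_rot: [0.002, 0.671, 0.741, 0.001]
contact_force: [-0.1, 0.4, -0.7]
gripper_width: 1.0
grasp_force: 0.0
```

```bash
python3 - <<'E'
from h import *
st=manip.state(); p,d=vision.grab_frame("wrist"); cv2.imwrite("pics/w3.png",p); print(st["tool_pos"],st["gripper_width"])
C=cam("wrist",st); z=cloud(C,d)[...,2]; print("top z",np.median(z[180:230,300:330]))
m=((z>.0265)&(z<.036)); m[:,:250]=0;m[:,390:]=0;m[330:]=0
n,l,s,c=cv2.connectedComponentsWithStats(m.astype(np.uint8)); i=1+s[1:,4].argmax(); print(s[i])
cn=max(cv2.findContours((l==i).astype(np.uint8),0,2)[0],key=cv2.contourArea)[:,0]
r=cv2.boxPoints(cv2.minAreaRect((ray(C,cn,.030)[:,:2]*1000).astype(np.float32)))/1000
print(tojig(np.c_[r,[0]*4]).round(1).tolist())
# tape measure height cloud
W=cloud(C,d); 
S=cam("scene"); _,ds=vision.grab_frame("scene"); Ws=cloud(S,ds); q=Ws[(Ws[...,2]>.02)&(Ws[...,2]<.08)]; j=tojig(q); k=(j[:,0]>-330)&(j[:,0]<-158)&(abs(j[:,1])<120); print("tape jig",np.percentile(j[k],[2,50,98],axis=0).round(0) if k.any() else None)
E
```

```text
[ 0.62274896 -0.20561944  0.09897164] 1.0004527922957074
top z 0.031145112187716747
[ 281  133   67  138 8824]
[[-54.2, 22.2, 0.0], [-153.6, 21.9, 0.0], [-153.5, -23.0, 0.0], [-54.1, -22.7, 0.0]]
tape jig [[-327. -115.   21.]
 [-292.   44.   39.]
 [-208.   56.   65.]]
```

The release is good: the block lies flat at jig x -154 to -54 and y about 0. Next I shut the fingers behind the tail, with the tips above the pawl's height.

Emit:
play_rows([
  [[-12,-1,0,0,0,0],[-35,-1,0,0,0,0],[-58,-1,0,0,0,0],[-73,-1,0,0,0,0],[-73,-1,15,0,0,0],[-73,-1,35,0,0,0],[-73,-1,55,0,0,0],[-73,-1,75,0,0,0],[-73,-1,90,0,0,0],[-73,-1,100,0,0,0],[-73,-1,100,0,0,0],[-73,-1,100,0,0,0]],
], claw=-1)

```text
time: 10.18
tool_pos: [0.6273, -0.2773, -0.0045]
tool_rot: [-0.001, 0.671, 0.741, -0.0]
contact_force: [-0.1, 0.8, -0.7]
gripper_width: 0.002
grasp_force: 0.0
```

```bash
cat > fin.py <<'E'
from h import *
# sizes up the finger tip and the block in the wrist view
st=manip.state(); p,d=vision.grab_frame("wrist"); C=cam("wrist",st); W=cloud(C,d); t=st["tool_pos"]
print("tcp",t.round(4),"jig",tojig(t).round(1),"F",st["contact_force"].round(1),st["gripper_width"])
m=(d<.16)&(d>0)
for c in (309,325):
    v=np.where(m[:,c])[0].min(); print("tip edge row",v,"z",(W[v+1:v+4,c,2]-.0012).round(4),"x",tojig(W[v+2,c])[0,0].round(1))
z=W[...,2]; k=(z>.0265)&(z<.037)&(d>.16); k[:,:230]=0;k[:,410:]=0
n,l,s,_=cv2.connectedComponentsWithStats(k.astype(np.uint8)); i=1+s[1:,4].argmax(); j=tojig(W[l==i]); print("block x",np.percentile(j[:,0],[1,99]).round(1),"y",np.percentile(j[:,1],[1,99]).round(1))
E
python3 fin.py
```

```text
tcp [ 0.6273 -0.2773 -0.0045] jig [[-177.1    0.9   -4.5]] F [-0.1  0.8 -0.7] 0.0019316205028288473
tip edge row 0 z [0.0286 0.0292 0.0286] x -75.9
tip edge row 0 z [0.0293 0.0293 0.0291] x -76.0Traceback (most recent call last):
  File "fin.py", line 9, in <module>
    n,l,s,_=cv2.connectedComponentsWithStats(k.astype(np.uint8)); i=1+s[1:,4].argmax(); j=tojig(W[l==i]); print("block x",np.percentile(j[:,0],[1,99]).round(1),"y",np.percentile(j[:,1],[1,99]).round(1))
                                                                      ~~~~~~~~~~~~~~^^
ValueError: attempt to get argmax of an empty sequence
```

Emit:
play_rows([
  [[0,0,1,0,0,0],[0,0,2,0,0,0],[2,0,2.5,0,0,0],[5,0,2.5,0,0,0],[9,0,2.5,0,0,0],[13,0,2.5,0,0,0],[17,0,2.5,0,0,0],[21,0,2.5,0,0,0],[25,0,2.5,0,0,0],[29,0,2.5,0,0,0],[33,0,2.5,0,0,0],[37,0,2.5,0,0,0]],
])

```text
time: 11.23
tool_pos: [0.6241, -0.2407, -0.006]
tool_rot: [0.0, 0.671, 0.741, -0.0]
contact_force: [-0.5, -0.9, 1.5]
gripper_width: 0.002
grasp_force: 0.7
```

```bash
cat > fin.py <<'E'
from h import *
# block (z=30 face) in the wrist view, by depth, in the jig frame
st=manip.state(); p,d=vision.grab_frame("wrist"); cv2.imwrite("pics/last.png",p); C=cam("wrist",st); W=cloud(C,d); t=st["tool_pos"]
print("tcp",t.round(4),"jig",tojig(t).round(1),"F",st["contact_force"].round(1),st["gripper_width"])
j=tojig(W.reshape(-1,3)); j=j[(j[:,2]>26.5)&(j[:,2]<37)&(abs(j[:,1])<30)]
print("block x",np.percentile(j[:,0],[1,99]).round(1),"y",np.percentile(j[:,1],[1,99]).round(1),"z",np.median(j[:,2]).round(1))
E
python3 fin.py
```

```text
tcp [ 0.6241 -0.2407 -0.006 ] jig [[-140.4    0.4   -6. ]] F [-0.5 -0.9  1.5] 0.0019522364119728772
block x [-133.4  -39.7] y [-22.5  21.1] z 31.0
```

Emit:
play_rows([
  [[4,0,0.5,0,0,0],[8,0,1,0,0,0],[12,0,1,0,0,0],[16,0,1,0,0,0],[20,0,1,0,0,0],[24,0,1,0,0,0],[28,0,1,0,0,0],[32,0,1,0,0,0],[36,0,1,0,0,0],[40,0,1,0,0,0],[44,0,1,0,0,0],[48,0,1,0,0,0]],
])

```text
time: 12.28
tool_pos: [0.6194, -0.1944, -0.0069]
tool_rot: [0.001, 0.671, 0.741, -0.001]
contact_force: [0.3, -5.3, 0.5]
gripper_width: -0.001
grasp_force: 2.9
```

```bash
python3 fin.py
```

```text
tcp [ 0.6194 -0.1944 -0.0069] jig [[-93.9   0.5  -6.9]] F [ 0.3 -5.3  0.5] -0.0008937145010335056
block x [-86.8   6.5] y [-21.1  22.9] z 31.2
```

Emit:
play_rows([
  [[4,0,0,0,0,0],[8,0,0,0,0,0],[12,0,0,0,0,0],[16,0,0,0,0,0],[20,0,0,0,0,0],[24,0,0,0,0,0],[28,0,0,0,0,0],[32,0,0,0,0,0],[36,0,0,0,0,0],[40,0,0,0,0,0],[44,0,0,0,0,0],[48,0,0,0,0,0]],
])

```text
time: 13.33
tool_pos: [0.614, -0.1455, -0.0072]
tool_rot: [-0.0, 0.671, 0.741, -0.001]
contact_force: [-0.3, -5.1, 0.7]
gripper_width: 0.002
grasp_force: 2.4
```

```bash
python3 fin.py
```

```text
tcp [ 0.614  -0.1455 -0.0072] jig [[-44.7   1.1  -7.2]] F [-0.3 -5.1  0.7] 0.001754711780598788
block x [-37.6  55.7] y [-20.8  23.1] z 31.0
```

Emit:
play_rows([
  [[4,0,0,0,0,0],[8,0,0,0,0,0],[12,0,0,0,0,0],[16,0,0,0,0,0],[20,0,0,0,0,0],[24,0,0,0,0,0],[28,0,0,0,0,0],[32,0,0,0,0,0],[36,0,0,0,0,0],[40,0,0,0,0,0],[44,0,0,0,0,0],[48,0,0,0,0,0]],
])

```text
time: 14.38
tool_pos: [0.609, -0.0976, -0.0073]
tool_rot: [-0.0, 0.671, 0.741, -0.001]
contact_force: [-2.3, -4.7, 1.6]
gripper_width: 0.001
grasp_force: 2.3
```

```bash
python3 fin.py
```

```text
tcp [ 0.609  -0.0976 -0.0073] jig [[ 3.5  1.3 -7.3]] F [-2.3 -4.7  1.6] 0.0011749573101218931
block x [ 10.5 103.8] y [-19.7  23.9] z 31.0
```

Emit:
play_rows([
  [[3,0,0,0,0,0],[6,0,0,0,0,0],[9,0,0,0,0,0],[12,0,0,0,0,0],[14,0,0,0,0,0],[15,0,0,0,0,0],[16,0,0,0,0,0],[16,0,0,0,0,0]],
])

```text
time: 15.1
tool_pos: [0.6083, -0.0811, -0.0072]
tool_rot: [-0.0, 0.671, 0.741, 0.0]
contact_force: [-0.8, -0.2, 0.5]
gripper_width: -0.002
grasp_force: 0.0
```

Emit:
play_rows([
  [[0.5,0,0,0,0,0],[1,0,0,0,0,0],[1.5,0,0,0,0,0],[2,0,0,0,0,0],[2,0,0,0,0,0]],
])

```text
time: 15.52
tool_pos: [0.6084, -0.0811, -0.0068]
tool_rot: [0.001, 0.671, 0.741, -0.0]
contact_force: [0.4, -7.2, 0.0]
gripper_width: 0.002
grasp_force: 2.9
```

Emit:
play_rows([
  [[-3,0,0,0,0,0],[-6,0,0,0,0,0],[-8,0,-10,0,0,0],[-8,0,-30,0,0,0],[-8,0,-60,0,0,0],[-8,0,-90,0,0,0],[-8,0,-120,0,0,0],[-8,0,-140,0,0,0],[-8,0,-140,0,0,0],[-8,0,-140,0,0,0]],
])

```text
time: 16.35
tool_pos: [0.6098, -0.0878, 0.1352]
tool_rot: [0.002, 0.671, 0.741, 0.001]
contact_force: [0.6, -0.3, -0.4]
gripper_width: -0.005
grasp_force: 0.0
```

```bash
python3 fin.py; python3 - <<'E'
from h import *
C=cam("wrist"); print(proj(C,[[*frj(135,35),.067],[*frj(75,53),.041],[*frj(21,-13),.021]]).round())
_,d=vision.grab_frame("wrist"); j=tojig(cloud(C,d).reshape(-1,3))
k=j[(j[:,2]>60)&(j[:,2]<75)&(j[:,0]>60)&(j[:,0]<170)&(abs(j[:,1])<70)]; print("knob top",len(k),np.median(k,0).round(1),np.percentile(k,[2,98],axis=0).round(1))
E
```

```text
tcp [ 0.6098 -0.0878  0.1352] jig [[ 13.2  -0.4 135.2]] F [ 0.6 -0.3 -0.4] -0.005377353057706493
block x [ 32.3 143.6] y [-26.7  25.2] z 30.8
[[260.  15.]
 [244. 117.]
 [334. 185.]]
knob top 368 [131.2  33.3  67.6] [[126.4  28.2  60.4]
 [137.   39.1  69.2]]
```

View pics/last.png

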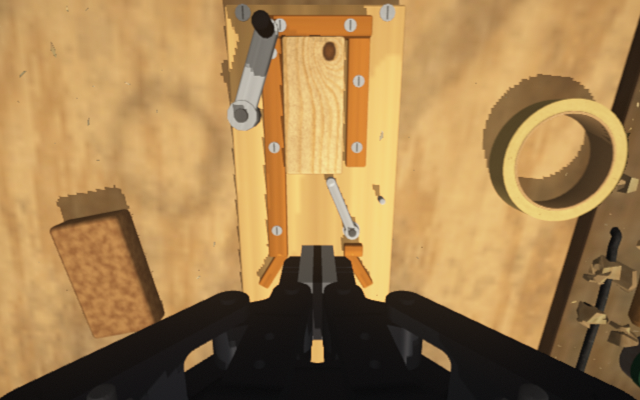

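The block sits against the end stop with its tail at row 172, and the pawl has returned behind it at (332,183). The bar is still open: knob at (262,22), pivot at (241,115). The measured knob position, jig (131.5, 33), gives an angle of about 1.24 rad. I'll go to the knob's +y side.

Emit:
play_rows([
  [[15,-8,0,0,0,0],[45,-25,0,0,0,0],[75,-42,0,0,0,0],[105,-58,0,0,0,0],[119,-68,0,0,0,0],[119,-68,15,0,0,0],[119,-68,40,0,0,0],[119,-68,65,0,0,0],[119,-68,90,0,0,0],[119,-68,108,0,0,0],[119,-68,116,0,0,0],[119,-68,116,0,0,0]],
])

```text
time: 17.45
tool_pos: [0.5257, 0.0243, 0.0127]
tool_rot: [-0.003, 0.671, 0.741, -0.002]
contact_force: [0.0, 0.1, -0.4]
gripper_width: 0.001
grasp_force: 0.0
```

Emit:
play_rows([
  [[0,0,0,0,0,0],[0,0,0,0,0,0]],
])

```text
time: 17.62
tool_pos: [0.5301, 0.0239, 0.0178]
tool_rot: [0.001, 0.671, 0.741, 0.0]
contact_force: [0.4, -0.3, -0.5]
gripper_width: -0.002
grasp_force: 0.0
```

```bash
python3 -c "
from h import *
print(tojig(manip.state()['tool_pos']))"
```

```text
[[132.14228302  67.96882575  17.77659751]]
```

Emit:
play_rows([
  [[1,6,0,0,0,0],[1,12,0,0,0,0],[0,17,0,0,0,0],[-2,22,0,0,0,0],[-5,27,0,0,0,0],[-8,31,0,0,0,0],[-11,35,0,0,0,0],[-14,38.5,0,0,0,0],[-18,42,0,0,0,0],[-22,45,0,0,0,0],[-26,47,0,0,0,0],[-26,47,0,0,0,0]],
])

```text
time: 18.62
tool_pos: [0.5794, 0.0018, 0.017]
tool_rot: [0.001, 0.671, 0.741, 0.0]
contact_force: [1.6, -0.1, 1.4]
gripper_width: -0.005
grasp_force: 1.0
```

Emit:
play_rows([
  [[0,-4,0,0,0,0],[0,-8,0,0,0,0],[0,-8,-15,0,0,0],[0,-8,-40,0,0,0],[0,-8,-70,0,0,0],[-25,-8,-90,0,0,0],[-50,-8,-100,0,0,0],[-50,-8,-100,0,0,0],[-50,-8,-100,0,0,0]],
])

```text
time: 19.37
tool_pos: [0.5754, -0.0485, 0.1174]
tool_rot: [0.0, 0.672, 0.741, 0.0]
contact_force: [-0.2, 0.7, -0.1]
gripper_width: -0.002
grasp_force: 0.0
```

```bash
cat > kn.py <<'E'
from h import *
st=manip.state(); C=cam("wrist",st); p,d=vision.grab_frame("wrist"); cv2.imwrite("pics/kn.png",p); j=tojig(cloud(C,d).reshape(-1,3))
print("tcp jig",tojig(st["tool_pos"]).round(1))
k=j[(d.ravel()>.15)&(j[:,2]>60)&(j[:,2]<73)&(j[:,0]>60)&(j[:,0]<170)&(abs(j[:,1])<70)]; m=np.median(k,0); print("knob",len(k),m.round(1),"angle",np.arctan2(m[0]-75,53-m[1]).round(3))
b=j[(j[:,2]>29)&(j[:,2]<33)&(abs(j[:,1])<21)&(j[:,0]>20)&(j[:,0]<128)]; print("block",np.percentile(b[:,:2],[1,99],axis=0).round(1))
q=j[(j[:,2]>17.5)&(j[:,2]<28)&(j[:,1]<-3)&(j[:,1]>-24)&(j[:,0]<28)&(j[:,0]>0)]; print("pawl pts",len(q),np.median(q,0).round(1), "tip end x",q[:,0].max().round(1) if len(q) else None)
E
python3 kn.py
```

```text
tcp jig [[ 55.7  30.  117.4]]
knob 310 [105.2   1.6  67.9] angle 0.531
block [[ 31.9 -20. ]
 [127.1  20.5]]
pawl pts 320 [ 13.6 -15.7  22.1] tip end x 25.9
```

Emit:
play_rows([
  [[20,8,0,0,0,0],[50,20,0,0,0,0],[78,31,0,0,0,0],[78,31,0,0,0,0],[78,31,20,0,0,0],[78,31,50,0,0,0],[78,31,80,0,0,0],[78,31,99,0,0,0],[78,31,99,0,0,0],[78,31,99,0,0,0]],
])

```text
time: 20.25
tool_pos: [0.5962, 0.0335, 0.0154]
tool_rot: [-0.002, 0.671, 0.742, -0.002]
contact_force: [0.9, 0.3, 0.7]
gripper_width: -0.005
grasp_force: 0.0
```

```bash
python3 -c "
from h import *
print(tojig(manip.state()['tool_pos']))"
```

```text
[[135.18142931   1.19934224  15.41915635]]
```

Emit:
play_rows([
  [[-4,0,0,0,0,0],[-9,0,0,0,0,0],[-14,1,0,0,0,0],[-18,2,0,0,0,0],[-22,3,0,0,0,0],[-26,4,0,0,0,0],[-30,5,0,0,0,0],[-33,5,0,0,0,0],[-36,6,0,0,0,0],[-38,6,0,0,0,0],[-39,6,0,0,0,0],[-39,6,0,0,0,0]],
])

```text
time: 21.25
tool_pos: [0.6083, -0.0056, 0.0176]
tool_rot: [-0.0, 0.671, 0.741, -0.0]
contact_force: [-0.8, -0.3, -0.9]
gripper_width: -0.0
grasp_force: 0.0
```

```bash
python3 -c "
from h import *
print(tojig(manip.state()['tool_pos']))"
```

```text
[[95.08757101 -7.04275883 17.62589727]]
```

Emit:
play_rows([
  [[-1,0,0,0,0,0],[-2,0,0,0,0,0],[-2,0,0,0,0,0],[5,0,0,0,0,0],[12,0,0,0,0,0],[16,0,-20,0,0,0],[16,0,-50,0,0,0],[16,0,-80,0,0,0],[0,0,-110,0,0,0],[-30,0,-115,0,0,0],[-60,0,-115,0,0,0],[-70,0,-115,0,0,0]],
])

```text
time: 22.25
tool_pos: [0.6165, -0.0774, 0.1345]
tool_rot: [0.002, 0.672, 0.741, 0.0]
contact_force: [-0.7, 0.7, -0.7]
gripper_width: -0.0
grasp_force: 0.0
```

Emit:
play_rows([
  [[0,0,0,0,0,0],[0,0,0,0,0,0],[0,0,0,0,0,0]],
])

```text
time: 22.5
tool_pos: [0.6149, -0.0735, 0.1319]
tool_rot: [-0.001, 0.671, 0.742, -0.0]
contact_force: [0.0, 0.9, -0.6]
gripper_width: 0.001
grasp_force: 0.0
```

```bash
python3 kn.py
```

```text
tcp jig [[ 26.9  -6.9 131.9]]
knob 259 [76.  -6.3 67.9] angle 0.017
block [[ 32.3 -20.1]
 [127.1  20.6]]
pawl pts 312 [ 13.3 -16.1  22.1] tip end x 25.8
```

View pics/kn.png

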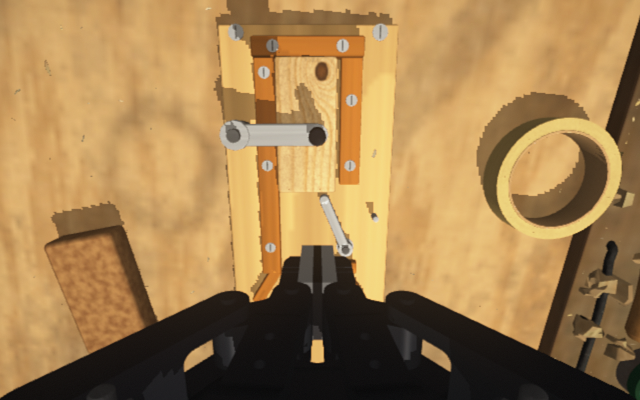

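The bar lies square across the block, from its pivot at (233,135) to the knob at (317,136). The block is home, the pawl tip is behind it at (325,201), and the robot is clear of everything.

```bash
python3 -c "
from plant import order
print(order.job_done())"
```

```text
the job is handed in; nothing more can be done
None
```

The job is handed in: the pine block is home against the end stop with the pawl back behind it and the hold-down bar square across it (about 0.02 rad), though the hand-in call returned no verdict.

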